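# Layer a medallion and index it under the glue press

## Task

Make up the medallion on the slide's white round bed: lay the round plywood backing flat and centred on the bed, then lay the blue roundel flat and centred on the backing, setting them down rather than dropping them. Then take the sled by its wooden grip and slide it towards the press until you feel the ball click into the notch, without running on past it. Finish while still holding the grip, with the sled at rest in the notch and the stack undisturbed; leave the other things on the desk where they are.

Things in the scene. Friction and masses are not known exactly. Their poses are not given: they have to be found in the camera images.
- backing: loose plywood disc, lengths in mm: diameter 60, thickness 8, mass about 20 g; origin at the centre of its underside, z up. Starts lying on the desk.
- roundel: loose cobalt-blue disc with a thin sand-coloured ring drawn on its top, lengths in mm: diameter 50, thickness 8, about 35 g; origin at the centre of its underside, z up. Starts lying on the desk.
- rail: fixed aluminium rail lying on the desk, 70 (x) x 500 (y) x 20 mm; origin at the centre of its underside. Its own +y axis is the slide direction towards the press; its yaw differs from start to start.
- sled (a joint): travel of the grey sled (70 mm wide, 225 mm long, deck top 35 mm above the desk) along the rail's +y, in m; 0 is the end farthest from the press, the rail goes on to 0.23. It starts somewhere in 0 to 0.025. About 1.2 N of friction. Where the notch lies in this travel differs from start to start (0.155 to 0.205).
- bed (a point): centre of the top face of the white round bed on the sled (diameter 76 mm, 40 mm above the desk, thin grey circle of diameter 60 mm drawn on it, no rim)
- grip: upright dark-wood round post on the sled, diameter 24 mm, height 45 mm, standing on the deck; origin at the centre of its foot, 35 mm above the desk, 145 mm behind the bed centre (rail -y). Fixed to the sled: hold it to slide the sled.
- notch (a point): the notch between two brass bumps on the sled's flank (rail +x side), level with the bed centre along the rail; axes parallel to the rail's. From the start, the front bump meets the ball 15 mm before home: the push rises by some 10 to 14 N, gives way, is gone (or a slight pull forward) by about 3 mm before home, and rises the same way again when pushed on from home.
- ball (a point): tip of the sprung ball in the press, on the rail's +x side; axes parallel to the rail's. Home is when the notch has the same rail-y as the ball.
- press: (lengths in mm) fixed blue glue press standing beside the rail on its +x side; origin on the desk under the ram axis. An arm over the rail (underside 100, top 128 above the desk, 40 wide) carries a ram of diameter 44, underside 74 above the desk, and a black handwheel, diameter 44, top at 145. Not operated. Stands 65 to 115 along the rail's +y from the rail's origin, same yaw.
- tape: roll of tan masking tape lying flat, outer diameter 90, height 24 (mm); origin at the centre of its underside. A bystander: leave it alone.
- pebble: pale round pebble, diameter 52, height 20 (mm); origin at the centre of its underside. A bystander: leave it alone.
- tile: square terracotta-brown tile, 55 x 55 x 8 (mm); origin at the centre of its underside. A bystander: leave it alone.
- jar: blue pigment jar with a black cap, diameter 52, height 75 (mm); origin at the centre of its underside. A bystander: leave it alone.
- tin: metal tin with pencils standing in it, diameter 70, tin height 100, pencils up to 175 (mm); origin at the centre of its underside. A bystander: leave it alone.
There are look-alikes about, which are no part of the job. Of the things like the backing, leave any that is black, green or grey; of the rest the smaller one is meant.

How it is judged:
On the way, in this order (a step that is already met when the one before it is completed fails the run):
1. the plywood backing lies flat and centred on the bed, let go (horizontal distance between backing and bed below 0.007 m and z of backing in the frame of bed between -0.003 and 0.003 m and angle between backing's own z axis and vertical below 0.1 rad and contact force between the fingers and backing below 0.1 N), for 0.2 s.
2. the blue roundel lies flat and centred on the backing, let go (all of step 1 and horizontal distance between roundel and backing below 0.007 m and z of roundel in the frame of backing between 0.005 and 0.011 m and angle between roundel's own z axis and vertical below 0.1 rad and contact force between the fingers and roundel below 0.1 N), for 0.2 s.
3. the sled is at the notch, held by its grip (horizontal distance between backing and bed below 0.007 m and z of backing in the frame of bed between -0.003 and 0.003 m and angle between each of backing, roundel's own z axis and vertical below 0.1 rad and horizontal distance between roundel and backing below 0.007 m and z of roundel in the frame of backing between 0.005 and 0.011 m and y of notch in the frame of ball between -0.003 and 0.003 m and contact force between the fingers and grip above 2 N), for 0.2 s.
At the end, for the whole second after the job is handed in: The fingers still hold the grip (over 2 N), the sled rests with its notch within 3 mm of the ball along the rail, the backing lies flat within 7 mm of the bed's centre and the roundel flat on it within 7 mm of the backing's centre, neither touched by the fingers (all of step 3 and contact force between the fingers and backing below 0.1 N and contact force between the fingers and roundel below 0.1 N and velocity of joint sled between -0.01 and 0.01 m/s and linear speed of roundel below 0.02 m/s); the arm keeps its last pose, push and grip.
It fails at once if the sled is run more than 12 mm past the notch (y of notch in the frame of ball above 0.012 m).
It fails at once if a disc falls (faster than 0.6 m/s out of the fingers) ((linear speed of backing above 0.6 m/s and contact force between the fingers and backing below 0.1 N) or (linear speed of roundel above 0.6 m/s and contact force between the fingers and roundel below 0.1 N)).
It fails at once if a bystander is displaced by more than 30 mm (distance of any of tape, pebble, tile, jar, tin from where it was at the start of the episode above 0.03 m).
It also fails if it takes over 72 s, if anything falls off the work surface, if the arm or the gripper's body presses on something with over 40 N, if the wrist force passes 120 N, or if a joint passes its speed limit or range.

## Robot

A 6-joint arm with a two-finger parallel gripper is mounted at the origin on the work surface. World frame = base frame: x ahead of the robot, y to its left, z up, the work surface at z = 0. Lengths are in m, angles in rad, forces in N, time in s.
With the tool pointing down it reaches from about 0.225 to 0.875 m from the base axis. Payload 3.4 kg.
Tool frame: the origin (TCP) lies on the centre line of the jaws, within the pads' length; the fingertips stand 11 mm ahead of it and the grasp point (between the pads) lies 8 mm behind it; z points along the fingers, y is the line along which they close (so a half turn about z gives the same grasp; the last joint's range is limited). The gripper opens to 85 mm and grips with 20 to 120 N. Pads are 22 mm wide; open, the fingers measure 114 mm over their backs; the gripper's body (76 mm by 85 mm) begins 54 mm behind the grasp point. The pads swing forward as they close: fully open they stand 13 mm farther back than shut.
Start: joints at [-1.397, 0.276, 1.505, -0, 1.361, -0.121], TCP at [0.167, -0.55, 0.207] pointing down, gripper open.
Joint ranges: [-2.89, 2.89], [-0.75, 2.08], [0.22, 2.7], [-1.18, 4.32], [0.11, 2.71], [-2.7, 2.7]. Speed limits (rad/s): [2.57, 2.57, 3.14, 3.14, 3.14, 3.14].

## Interface

Orientations are given as a unit quaternion [w, x, y, z].
In Python, from rig import manip, eyes, job gives the robot as it stands.
- The arm moves only by the tool drive_tool, never from a script. Its argument "rows" is a list of rows, each a list of 3 entries, a list of its own where there are three numbers: the turn, a rotation vector about the world's x, y, z in rad, then the shift along the world's x, y, z in cm, then the finger opening in cm, from 0 to 8.54. A call has 1 to 8 rows; each row shifts and turns the commanded pose from where the row before left it; what a row does not reach is not made up. A row lasts 1/8 s, in which the tool goes at most 62.5 mm and 10.7 degrees, less where a joint would pass 70% of its speed; a pose out of reach is approached as far as the arm can. A call is refused whole if a number of a shift passes 6.25 or a number of a turn 0.188, either way. A call with a gripper value outside its range is refused whole. The fingers move at their own pace and stop on an object; "force" is the grip in N (left out, the last holds). Time passes only in rows, so rows that do not move let the fingers close. It gives the time, the measured TCP pose, the force, the opening and the grip force at its end, in the units of the state.
- manip.get_state(): the state, without advancing time (a new reading comes with each control period).
- eyes.get_image(name): name is "scene" or "top" or "wrist"; returns the picture (384x512x3 uint8, red, green, blue); there is no depth.
- eyes.get_calibration(name): a dict with "camera_matrix" (3x3 intrinsics, pixels), "view" (4x4, takes a point from world to camera coordinates). Camera axes: x right, y up, looking along -z (the intrinsics and any distortion apply to the point x, -y, -z); pixel columns grow to the right and rows downward; lengths in m; the calibration is good to about 2 mm. A picture is of the moment at which its call begins: read the wrist's pose just before it. get_calibration takes no time and is no camera call; for the wrist camera it gives the pose at the moment of the call.
- job.sign_off(): hands the job in; it is judged then, once.
The state is a dict: "clock": time; "qpos": joint angles; "qd": joint speeds; "effort": joint torques, N m; "position": TCP position; "ee_rot": TCP orientation; "contact_force": force on the tool from outside, world axes, zero at the start; "moment": the same for the moment, N m; "width": finger opening in m; "gripper_force": force on a finger pad.
Only numpy, scipy, OpenCV 4.12 (cv2) and the standard library are available. Lean on these libraries where they do the work, as an engineer would, in place of code of your own. Each camera call takes 0.05 s, during which the arm holds its last target. There are 200 camera calls.

## Working session

There is one attempt and no reset: what is moved stays moved. The work goes in short steps, Python scripts to look and compute and a tool call to move; the robot and the scene stay as the last step left them, time stands still between calls to the robot, and variables do not carry over. Pictures are saved under pics/ and viewed, at most 10 in all, crops included, and the job is handed in when it is done.

Besides the shell and the picture viewer there is one more tool, called after ">>>" by a JSON object that holds its "method" and its "body", one argument or row to a line. drive_tool: Moves the arm, as the interface text tells. Its arguments: {"type":"object","properties":{"rows":{"type":"array"},"force":{"type":"number"}},"required":["rows"]}

```bash
ls; mkdir -p pics; cat > h.py <<'E'
import numpy as np, cv2
from rig import manip, eyes, job
def save(n,f):
    c=eyes.get_calibration(n); im=eyes.get_image(n); cv2.imwrite('pics/'+f,im[:,:,::-1]); np.savez('pics/'+f+'.npz',K=c['camera_matrix'],V=c['view']); return im,c
def px2w(c,u,v,z):
    K=np.array(c['K'] if 'K' in c else c['camera_matrix']);V=np.array(c['V'] if 'V' in c else c['view'])
    d=np.linalg.inv(K)@[u,v,1]; d=V[:3,:3].T@(d*[1,-1,-1]); o=-V[:3,:3].T@V[:3,3]
    return o+d*(z-o[2])/d[2]
def w2px(c,p):
    K=np.array(c['K'] if 'K' in c else c['camera_matrix']);V=np.array(c['V'] if 'V' in c else c['view'])
    q=(V[:3,:3]@p+V[:3,3])*[1,-1,-1]; q=K@q; return q[:2]/q[2]
E
python3 - <<'E'
from h import *
a,c=save('top','top.png'); b,_=save('scene','scene.png')
print(eyes.get_calibration('top'))
cv2.imwrite('pics/both.png',cv2.resize(a,(800,600),interpolation=cv2.INTER_CUBIC)[:,:,::-1])
print(manip.get_state())
E
```

```text
pics
{'camera_matrix': array([[432.58000301,   0.        , 254.84181324],
       [  0.        , 432.58000301, 194.08708709],
       [  0.        ,   0.        ,   1.        ]]), 'view': array([[-0.01417415, -0.99989747,  0.0020342 ,  0.00425004],
       [ 0.99250852, -0.01382245,  0.12139101, -0.4894866 ],
       [-0.12135044,  0.00373957,  0.99260268, -1.10400964],
       [ 0.        ,  0.        ,  0.        ,  1.        ]])}
{'clock': 0.1, 'qpos': array([-1.39700772e+00,  2.76553198e-01,  1.50604411e+00, -3.24010320e-05,
        1.36069896e+00, -1.20972810e-01]), 'qd': array([-5.51892528e-06, -7.76061596e-04, -1.93118245e-03,  1.54921177e-03,
        1.04480112e-03, -1.02009612e-03]), 'effort': array([ 1.39145213e-03, -4.17698550e+01, -2.46405029e+01, -1.55825528e-04,
        5.77663610e-03, -2.35347997e-06]), 'position': array([ 0.16694977, -0.54967598,  0.20599905]), 'ee_rot': array([-8.51089108e-04,  9.89158251e-01,  1.46851045e-01, -3.83276189e-05]), 'contact_force': array([-0.68824711,  0.45293365, -0.30798069]), 'moment': array([-0.02163545, -0.03063954, -0.00283978]), 'gripper_force': 0.0, 'width': 0.08516224516017415}
```

View pics/both.png

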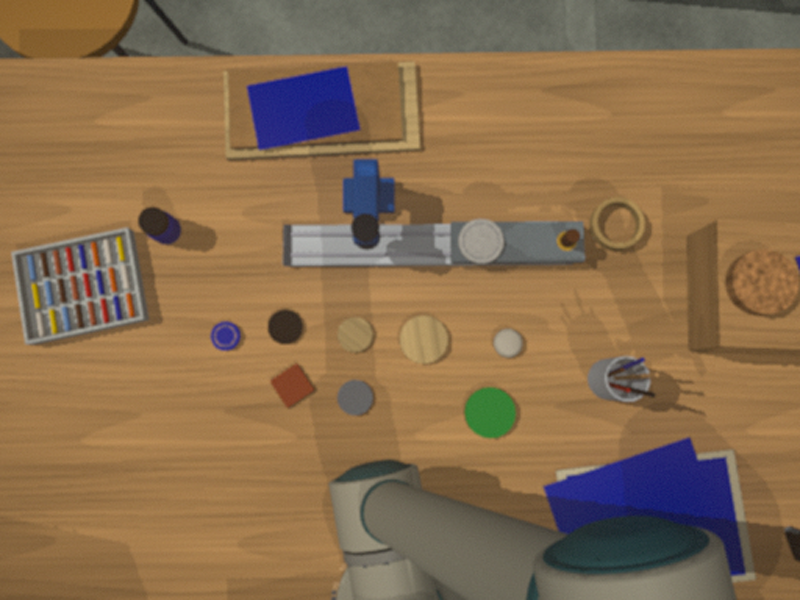

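View pics/scene.png

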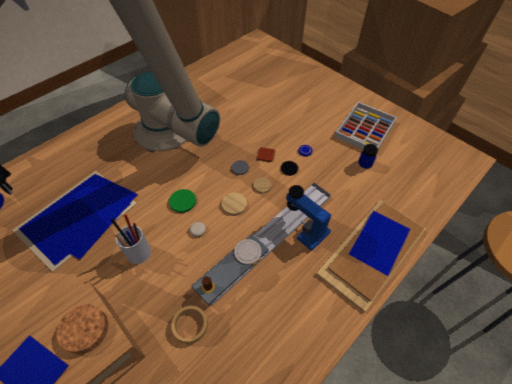

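Candidates (in the 800x600 view): backing: small plywood (355,335), large plywood (424,339), black (286,326), grey (355,397), green (491,412). I choose the small plywood. Roundel: blue ringed disc (226,335); the jar (160,225) and the blue sheets are not it.

```bash
python3 - <<'E'
from h import *
a=cv2.imread('pics/top.png'); c=dict(np.load('pics/top.png.npz'))
for n,(u,v),z in [('backing',(355,335),.008),('big',(424,339),.008),('roundel',(226,335),.008),('bed',(481,242),.04),('griptop',(570,236),.08),('grey',(355,397),.008),('black',(286,326),.008),('tile',(293,385),.008),('pebble',(508,342),.02),('tape',(619,224),.024),('wheel',(366,229),.145),('jar',(158,220),.075)]:
    print(n,px2w(c,u/1.5625,v/1.5625,z).round(3))
k=a[130:280,130:400]; k=cv2.resize(k,None,fx=2.96,fy=2.96,interpolation=cv2.INTER_CUBIC); cv2.imwrite('pics/crop.png',k)
E
```

```text
backing [0.439 0.071 0.008]
big [ 0.43  -0.046  0.008]
roundel [0.442 0.291 0.008]
bed [ 0.59  -0.143  0.04 ]
griptop [ 0.589 -0.283  0.08 ]
grey [0.334 0.072 0.008]
black [0.456 0.189 0.008]
tile [0.356 0.176 0.008]
pebble [ 0.423 -0.186  0.02 ]
tape [ 0.622 -0.383  0.024]
wheel [0.59  0.045 0.145]
jar [0.626 0.388 0.075]
```

View pics/crop.png

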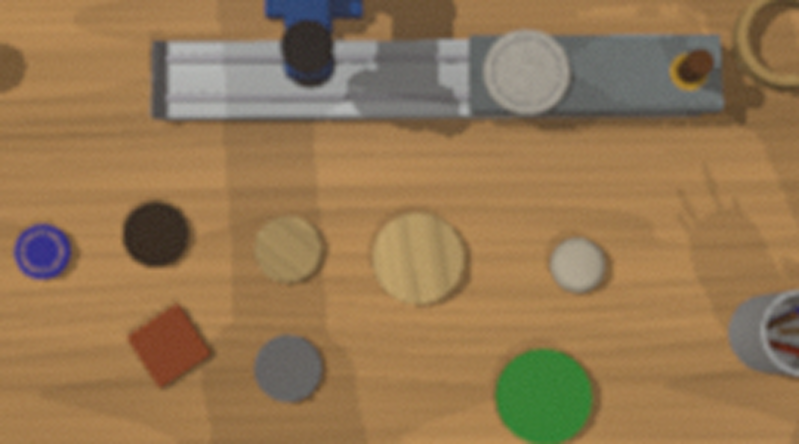

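Crop: small plywood at (289,249) is about 68 px across, i.e. 60 mm, against about 93 px (80 mm) for the large one (419,257). The roundel is at (43,251), the bed at (527,72) and the grip top at (697,65). All match the sizes given and are within reach.

>>> {"method": "drive_tool", "body": {
  "rows": [
    [[0,0,-0.05],[2.4,5.6,0],8.5],
    [[0,0,-0.05],[2.4,5.6,0],8.5],
    [[0,0,-0.05],[2.4,5.6,0],8.5],
    [[0,0,-0.05],[2.4,5.6,0],8.5],
    [[0,0,-0.05],[2.4,5.6,0],8.5],
    [[0,0,-0.045],[2.4,5.6,0],8.5],
    [[0,0,0],[2.4,5.6,0],8.5],
    [[0,0,0],[2.4,5.6,0],8.5]
  ]
}}

```text
clock: 1.1
position: [0.3594, -0.1004, 0.2068]
ee_rot: [0.0, 1.0, -0.0, 0.0]
contact_force: [0.5, -0.9, -0.1]
width: 0.0855
gripper_force: 0.0
```

>>> {"method": "drive_tool", "body": {
  "rows": [
    [[0,0,0],[2.5,5.5,0],8.5],
    [[0,0,0],[2.5,5.5,0],8.5],
    [[0,0,0],[3.0,5.3,0],8.5],
    [[0,0,0],[0,1.0,-5.0],8.5],
    [[0,0,0],[0,0,0],8.5],
    [[0,0,0],[0,0,0],8.5]
  ]
}}

```text
clock: 1.85
position: [0.4395, 0.0702, 0.1576]
ee_rot: [0.0, 1.0, -0.0, 0.0]
contact_force: [-0.6, -0.0, -0.1]
width: 0.0849
gripper_force: 0.0
```

```bash
python3 - <<'E'
from h import *
s=manip.get_state();print(s['position'],s['ee_rot'],s['clock'],s['qpos'])
im,c=save('wrist','w1.png')
print(w2px(c,np.array([.439,.071,.008])),w2px(c,s['position']),c)
E
```

```text
[0.4394816  0.07022788 0.15762888] [ 2.68657083e-04  9.99999864e-01 -2.68206397e-04  3.58773374e-04] 1.85 [ 2.36059475e-03  1.15671484e-01  1.84431051e+00 -5.82951147e-04
  1.18089458e+00  1.57391472e+00]
[264.09959638 168.66532792] [264.22588811 229.15796897] {'camera_matrix': array([[301.50353349,   0.        , 265.69388404],
       [  0.        , 301.50353349, 187.80791033],
       [  0.        ,   0.        ,   1.        ]]), 'view': array([[ 6.19065696e-04, -9.99999734e-01,  3.84586623e-04,
         6.90037920e-02],
       [ 9.51064742e-01,  4.69937753e-04, -3.08991321e-01,
        -3.94410728e-01],
       [ 3.08991058e-01,  5.57052705e-04,  9.51064780e-01,
        -4.68826653e-01],
       [ 0.00000000e+00,  0.00000000e+00,  0.00000000e+00,
         1.00000000e+00]])}
```

View pics/w1.png

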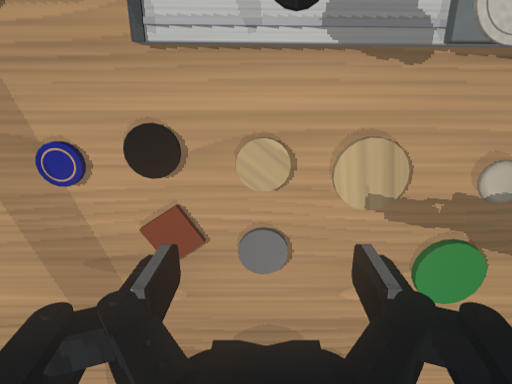

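Wrist view: backing top is centred at about (264,163), the roundel at (60,163) and black at (153,150). The rail's near edge runs from (143,42) to (447,43), so its yaw is small.

```bash
python3 - <<'E'
from h import *
c=dict(np.load('pics/w1.png.npz'))
for n,u,v,z in [('backing',264,163,.008),('L',236.5,163,.008),('R',291.5,163,.008),('top',264,138,.008),('bot',264,189.5,.008),('roundel',60,163,.008),('rl',143,40,.02),('rr',447,44,.02)]: print(n,px2w(c,u,v,z).round(4))
E
```

```text
backing [0.4453 0.0711 0.008 ]
L [0.4452 0.1006 0.008 ]
R [0.4453 0.0416 0.008 ]
top [0.472  0.0711 0.008 ]
bot [0.4153 0.0711 0.008 ]
roundel [0.4451 0.29   0.008 ]
rl [0.5632 0.1815 0.02  ]
rr [ 0.5601 -0.0971  0.02  ]
```

>>> {"method": "drive_tool", "body": {
  "rows": [
    [[0,0,0],[0.4,0.1,-5.0],8.5],
    [[0,0,0],[0,0,-5.0],8.5],
    [[0,0,0],[0,0,-3.0],8.5],
    [[0,0,0],[0,0,-1.3],8.5],
    [[0,0,0],[0,0,0],7.0],
    [[0,0,0],[0,0,0],5.0],
    [[0,0,0],[0,0,0],5.0],
    [[0,0,0],[0,0,0],5.0]
  ],
  "force": 25
}}

```text
clock: 2.9
position: [0.4436, 0.0718, 0.0145]
ee_rot: [0.0, 1.0, -0.0, 0.001]
contact_force: [-0.1, -1.2, -0.5]
width: 0.05
gripper_force: 0.0
```

Width 0.05 without grip force: the fingers missed or rode over it. I'll open, lift and look.

>>> {"method": "drive_tool", "body": {
  "rows": [
    [[0,0,0],[0,0,0],8.5],
    [[0,0,0],[0,0,0],8.5],
    [[0,0,0],[0,0,5.0],8.5],
    [[0,0,0],[-3.0,0,4.0],8.5],
    [[0,0,0],[0,0,0],8.5]
  ]
}}

```text
clock: 3.52
position: [0.4132, 0.0719, 0.1062]
ee_rot: [0.0, 1.0, 0.0, 0.002]
contact_force: [0.3, -0.5, 0.3]
width: 0.0852
gripper_force: 0.0
```

```bash
python3 - <<'E'
from h import *
s=manip.get_state();print(s['position'],s['width'])
im,c=save('wrist','w2.png')
print(w2px(c,np.array([.4445,.071,.008])))
E
```

```text
[0.41323932 0.07193761 0.10617111] 0.08520529717700072
[265.76780454 148.66489356]
```

View pics/w2.png

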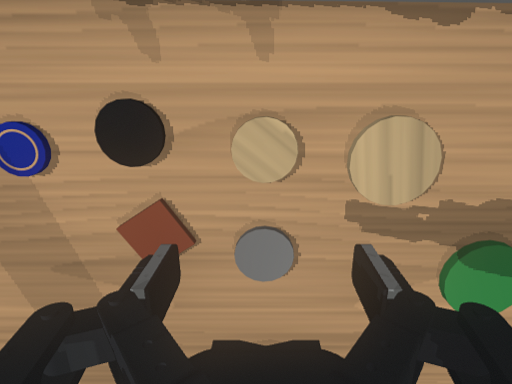

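The backing has not moved: it is at (265,149), as predicted. The pads sit farther back at this width, so I'll go lower.

>>> {"method": "drive_tool", "body": {
  "rows": [
    [[0,0,0],[3.1,-0.1,-4.0],8.5],
    [[0,0,0],[0,0,-4.0],8.5],
    [[0,0,0],[0,0,-1.9],8.5],
    [[0,0,0],[0,0,0],7.0],
    [[0,0,0],[0,0,0],5.5],
    [[0,0,0],[0,0,0],5.5],
    [[0,0,0],[0,0,0],5.5]
  ],
  "force": 25
}}

```text
clock: 4.45
position: [0.4447, 0.0708, 0.0056]
ee_rot: [0.0, 1.0, -0.0, 0.001]
contact_force: [-0.1, 0.1, -0.7]
width: 0.0545
gripper_force: 0.0
```

```bash
python3 - <<'E'
from h import *
s=manip.get_state();print(s['position'],s['width'],s['gripper_force'])
im,c=save('wrist','w3.png')
im2,_=save('scene','s3.png')
k=cv2.resize(im2[130:240,200:346],(512,384),interpolation=cv2.INTER_CUBIC)
cv2.imwrite('pics/w3b.png',cv2.resize(np.hstack([im,k]),(800,300))[:,:,::-1])
E
```

```text
[0.44473629 0.07077721 0.00557742] 0.054500232796897835 0.0
```

View pics/w3b.png

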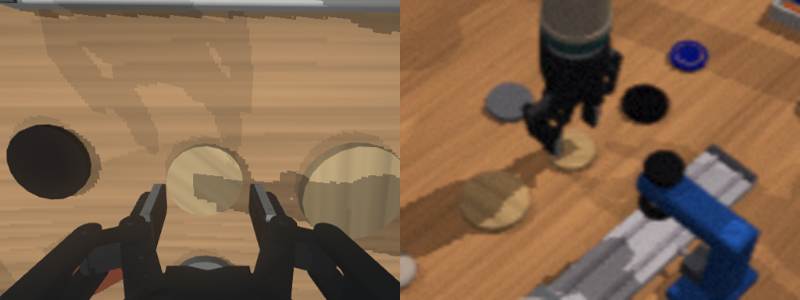

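```bash
python3 - <<'E'
from h import *
c=dict(np.load('pics/w3.png.npz')); p=np.array([.4447,.0708,.0056])
for dz in(-.01,0,.01,.03,.05):
  print(dz,[w2px(c,p+[0,d,dz]).round(0) for d in(.027,0,-.027)])
print('disc',px2w(c,261,230,.008),px2w(c,212,230,.008),px2w(c,311,230,.008))
print('cam',-c['V'][:3,:3].T@c['V'][:3,3])
print(w2px(c,np.array([.4447,.0708,.008])))
t=dict(np.load('pics/top.png.npz'));print(w2px(t,np.array([.4445,.071,.008])))
t=dict(np.load('pics/s3.png.npz'))
for z in(0,.02,.05):
  q=w2px(t,np.array([.4447,.0708,z])); print(z,q,((q-[200,130])*[512/146,384/110]+[512,0])*[800/1024,300/384])
E
```

```text
-0.01 [array([222., 222.]), array([264., 222.]), array([307., 222.])]
0 [array([220., 229.]), array([264., 229.]), array([309., 229.])]
0.01 [array([217., 237.]), array([264., 237.]), array([311., 237.])]
0.03 [array([211., 255.]), array([264., 255.]), array([317., 255.])]
0.05 [array([204., 278.]), array([264., 278.]), array([324., 278.])]
disc [0.4453265  0.07269244 0.008     ] [0.44529665 0.10203985 0.008     ] [0.44535695 0.04274646 0.008     ]
cam [0.52497826 0.06995569 0.17202071]
[264.16033568 230.95202804]
[227.366174   212.26959242]
0 [261.71700131 186.43622684] [569.08767483 153.91698228]
0.02 [261.84989878 182.76436798] [569.45177748 143.90282176]
0.05 [262.05643936 177.05780436] [570.01764207 128.33946643]
```

The fingers look to be above the disc rather than around it. I'll open and probe downwards by force.

>>> {"method": "drive_tool", "body": {
  "rows": [
    [[0,0,0],[0,0,0],7.5],
    [[0,0,0],[0,0,0],7.5],
    [[0,0,0],[0,0,-0.2],7.5],
    [[0,0,0],[0,0,-0.2],7.5],
    [[0,0,0],[0,0,0],7.5]
  ]
}}

```text
clock: 5.18
position: [0.4438, 0.0708, 0.0006]
ee_rot: [0.0, 1.0, -0.0, -0.0]
contact_force: [-0.0, 0.8, -0.5]
width: 0.0751
gripper_force: 0.0
```

>>> {"method": "drive_tool", "body": {
  "rows": [
    [[0,0,0],[0,0,0],6.5],
    [[0,0,0],[0,0,0],6.2],
    [[0,0,0],[0,0,0],5.7],
    [[0,0,0],[0,0,0],5.7]
  ]
}}

```text
clock: 5.68
position: [0.4441, 0.0707, 0.0009]
ee_rot: [0.0, 1.0, -0.0, 0.0]
contact_force: [-1.0, -0.1, -0.7]
width: 0.057
gripper_force: 0.0
```

>>> {"method": "drive_tool", "body": {
  "rows": [
    [[0,0,0],[0,0,0],7.5],
    [[0,0,0],[0,0,0],7.5],
    [[0,0,0],[0,0,-0.3],7.5],
    [[0,0,0],[0,0,-0.3],7.5],
    [[0,0,0],[0,0,0],7.5]
  ]
}}

```text
clock: 6.3
position: [0.4437, 0.0708, -0.0055]
ee_rot: [0.0, 1.0, -0.0, -0.0]
contact_force: [-0.1, -0.6, -0.5]
width: 0.0752
gripper_force: 0.0
```

```bash
python3 - <<'E'
from h import *
im,c=save('wrist','w4.png')
im2,t=save('scene','s4.png')
k=cv2.resize(im2[150:225,215:315],(512,384),interpolation=cv2.INTER_CUBIC)
cv2.imwrite('pics/w4b.png',cv2.resize(np.hstack([im,k]),(800,300))[:,:,::-1])
for z in(0,.02,.05):
  for d in(.0375,-.0375):
    q=w2px(t,np.array([.4441,.0707+d,z])); print(z,d,((q-[215,150])*[5.12,5.12]+[512,0])*[800/1024,300/384])
E
```

```text
0 0.0375 [617.39108438 120.20971842]
0 -0.0375 [554.29007502 171.28281748]
0.02 0.0375 [618.34083578 105.3666541 ]
0.02 -0.0375 [554.36231371 156.76037701]
0.05 0.0375 [619.81616148  82.30972132]
0.05 -0.0375 [554.47463701 134.17956342]
```

View pics/w4b.png

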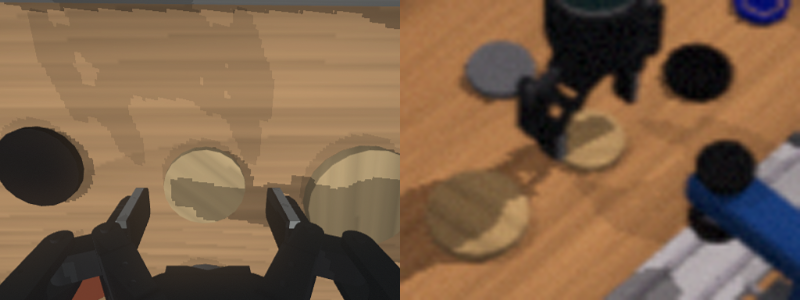

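The tips still stand about 15–20 mm above the desk: scene crop shows them at (632,102) and (555,160). I'll keep probing down.

>>> {"method": "drive_tool", "body": {
  "rows": [
    [[0,0,0],[0,0,-0.4],7.5],
    [[0,0,0],[0,0,-0.3],7.5],
    [[0,0,0],[0,0,-0.2],7.5],
    [[0,0,0],[0,0,0],7.5]
  ]
}}

```text
clock: 6.9
position: [0.4439, 0.0708, -0.0144]
ee_rot: [0.0, 1.0, -0.0, -0.0]
contact_force: [0.3, 0.2, 0.2]
width: 0.0749
gripper_force: 0.0
```

>>> {"method": "drive_tool", "body": {
  "rows": [
    [[0,0,0],[0,0,0],6.5],
    [[0,0,0],[0,0,0],6.2],
    [[0,0,0],[0,0,0],5.8],
    [[0,0,0],[0,0,0],5.8]
  ]
}}

```text
clock: 7.4
position: [0.4441, 0.0708, -0.0141]
ee_rot: [0.0, 1.0, -0.0, 0.0]
contact_force: [-0.1, -0.5, -0.5]
width: 0.0577
gripper_force: 0.0
```

>>> {"method": "drive_tool", "body": {
  "rows": [
    [[0,0,0],[0,0,-0.2],5.5],
    [[0,0,0],[0,0,-0.2],5.5],
    [[0,0,0],[0,0,0],5.5]
  ]
}}

```text
clock: 7.78
position: [0.4438, 0.0707, -0.0184]
ee_rot: [0.0, 1.0, -0.0, -0.0]
contact_force: [-0.6, 0.1, 0.3]
width: 0.0549
gripper_force: 0.0
```

>>> {"method": "drive_tool", "body": {
  "rows": [
    [[0,0,0],[0,0,-0.2],5.5],
    [[0,0,0],[0,0,-0.2],5.5],
    [[0,0,0],[0,0,0],5.5]
  ]
}}

```text
clock: 8.15
position: [0.4443, 0.071, -0.0208]
ee_rot: [-0.0, 1.0, -0.0, 0.0]
contact_force: [-3.2, 0.1, 16.4]
width: 0.0552
gripper_force: 8.3
```

Contact: the tips are on the disc top at a reported TCP z of -0.0205, so the fingertips really stand about 28 mm behind the reported TCP (at width 55). I'll use this as the empirical offset.

>>> {"method": "drive_tool", "body": {
  "rows": [
    [[0,0,0],[0,0,0.5],7.5],
    [[0,0,0],[0,0,0],7.5],
    [[0,0,0],[0,0,-0.5],7.5],
    [[0,0,0],[0,0,-0.3],7.5],
    [[0,0,0],[0,0,-0.2],7.5],
    [[0,0,0],[0,0,0],5.7],
    [[0,0,0],[0,0,0],5.7],
    [[0,0,0],[0,0,0],5.7]
  ]
}}

```text
clock: 9.15
position: [0.4438, 0.0708, -0.0271]
ee_rot: [0.0, 1.0, -0.0, -0.0]
contact_force: [-0.2, 0.2, 0.5]
width: 0.0587
gripper_force: 26.6
```

Gripped (0.0587 m, 26 N). Lifting and going near the bed to measure it.

>>> {"method": "drive_tool", "body": {
  "rows": [
    [[0,0,0],[0,0,2.0],5.7],
    [[0,0,0],[0,0,5.0],5.7],
    [[0,0,0],[0,0,5.0],5.7],
    [[0,0,0],[1.4,-5.4,2.0],5.7],
    [[0,0,0],[1.4,-5.4,0],5.7],
    [[0,0,0],[1.4,-5.4,0],5.7],
    [[0,0,0],[1.4,-5.2,0],5.7],
    [[0,0,0],[0,0,0],5.7]
  ],
  "force": 30
}}

```text
clock: 10.15
position: [0.5016, -0.1471, 0.1127]
ee_rot: [0.001, 1.0, -0.002, 0.001]
contact_force: [0.2, -0.0, -0.8]
width: 0.0584
gripper_force: 32.4
```

```bash
python3 - <<'E'
from h import *
s=manip.get_state();print(s['position'],s['width'],s['gripper_force'])
im,c=save('wrist','w5.png')
print('bed',w2px(c,np.array([.59,-.143,.04])),'tcp',w2px(c,s['position']+[0,0,.03]))
E
```

```text
[ 0.50159352 -0.14711791  0.11271469] 0.05835635168460733 32.41677761077881
bed [258.39439878  78.79049995] tcp [264.05817365 254.83043947]
```

View pics/w5.png

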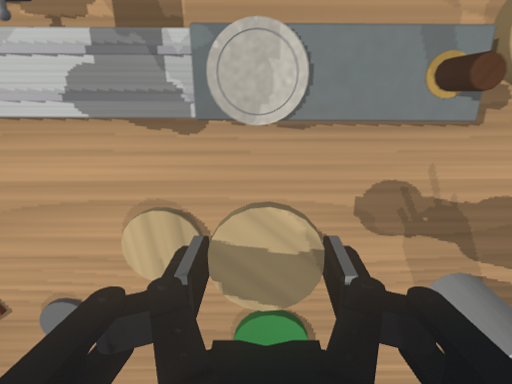

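Wrist view: bed centre is at about (258,71) and the held disc's top centre at about (266,256), 117 px wide. The grip's foot ring is at about (452,75). The sled edges run level.

```bash
python3 - <<'E'
from h import *
c=dict(np.load('pics/w5.png.npz')); tcp=np.array([.5016,-.1471,.1127])
im=cv2.imread('pics/w5.png')
for n,u,v,z in [('bed',258,71,.04),('bedL',206.5,70,.04),('bedR',310,70,.04),('bedT',258,16,.04),('bedB',258,125,.04),('foot',452,75,.035),('sl',195,118,.035),('sr',480,121.5,.035),('sl2',190,23.5,.035),('sr2',483,25.5,.035)]: print(n,px2w(c,u,v,z).round(4))
# held disc: z level giving 60 mm between L and R edges
for z in np.arange(.13,.16,.004):
  L=px2w(c,208,254,z);R=px2w(c,325,254,z);T=px2w(c,266,204,z);B=px2w(c,266,309,z)
  print(z.round(3),(np.linalg.norm(L-R)).round(4),(T-B)[0].round(4),((L+R)/2-tcp).round(4),((T+B)/2-tcp)[0].round(4))
E
```

```text
bed [ 0.5954 -0.1428  0.04  ]
bedL [ 0.5963 -0.1047  0.04  ]
bedR [ 0.596  -0.1813  0.04  ]
bedT [ 0.6316 -0.1432  0.04  ]
bedB [ 0.556  -0.1423  0.04  ]
foot [ 0.5924 -0.2901  0.035 ]
sl [ 0.5611 -0.0924  0.035 ]
sr [ 0.5576 -0.3189  0.035 ]
sl2 [ 0.628  -0.0938  0.035 ]
sr2 [ 0.626  -0.3063  0.035 ]
0.13 0.0655 0.0671 [-0.007  -0.0013  0.0173] -0.0106
0.134 0.0637 0.0653 [-0.0046 -0.0013  0.0213] -0.0082
0.138 0.062 0.0635 [-0.0023 -0.0013  0.0253] -0.0057
0.142 0.0602 0.0617 [ 0.0001 -0.0013  0.0293] -0.0033
0.146 0.0585 0.0599 [ 0.0024 -0.0013  0.0333] -0.0008
0.15 0.0567 0.0581 [ 0.0047 -0.0013  0.0373] 0.0016
0.154 0.055 0.0563 [ 0.0071 -0.0013  0.0413] 0.004
0.158 0.0532 0.0545 [ 0.0094 -0.0012  0.0453] 0.0065
```

>>> {"method": "drive_tool", "body": {
  "rows": [
    [[0,0,0],[4.6,0.3,0],5.7],
    [[0,0,0],[4.6,0.2,0],5.7],
    [[0,0,0],[0,0,-4.5],5.7],
    [[0,0,0],[0,0,-3.5],5.7],
    [[0,0,0],[0,0,-1.2],5.7],
    [[0,0,0],[0,0,-0.4],5.7],
    [[0,0,0],[0,0,0],5.7]
  ]
}}

```text
clock: 11.08
position: [0.5928, -0.1381, 0.0179]
ee_rot: [0.0, 1.0, 0.0, 0.001]
contact_force: [-0.0, -0.5, 0.1]
width: 0.0582
gripper_force: 32.4
```

```bash
python3 - <<'E'
from h import *
s=manip.get_state();print(s['position'],s['width'],s['gripper_force'],s['contact_force'])
im,c=save('wrist','w6.png')
g=cv2.resize(im[150:342,136:392],(768,576),interpolation=cv2.INTER_CUBIC)
cv2.imwrite('pics/w6c.png',g[:,:,::-1])
E
```

```text
[ 0.59279779 -0.13814938  0.01792397] 0.058240812213904154 32.426369190216064 [-0.00183563 -0.49675341  0.05619385]
```

View pics/w6c.png

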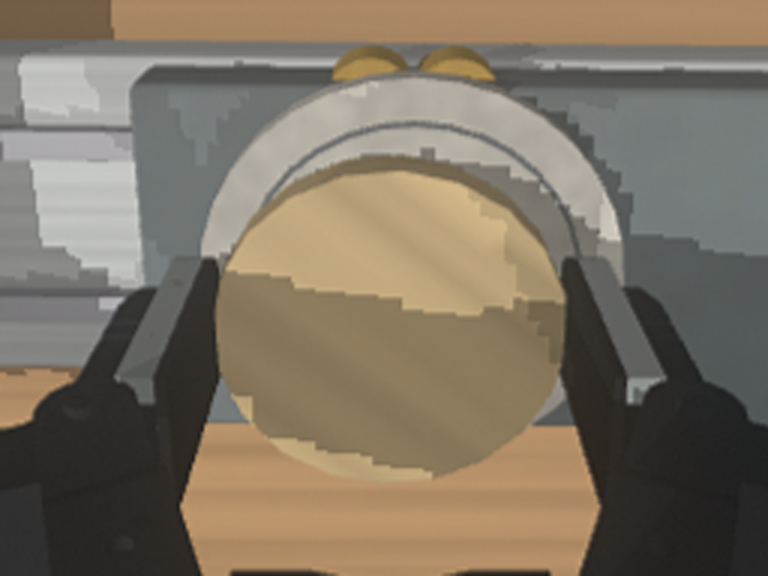

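Crop: the disc's lower front edge is at (398,156) and the bed's 60 mm circle front at (412,122). The disc centre u≈390 against bed u≈414, so it needs to go towards -y and forward.

```bash
python3 - <<'E'
from h import *
c=dict(np.load('pics/w6.png.npz'))
f=lambda u,v,z:px2w(c,136+u/3,150+v/3,z).round(4)
print('disc front bottom',f(392,156,.045),'top',f(392,170,.053),'back top',f(392,480,.053),'L',f(217,310,.053),'R',f(565,310,.053))
print('circle front',f(413,122,.04),'bed front',f(413,73,.04),'bedL',f(202,260,.04),'bedR',f(624,260,.04))
E
```

```text
disc front bottom [ 0.6206 -0.1395  0.045 ] top [ 0.6213 -0.1395  0.053 ] back top [ 0.5628 -0.1396  0.053 ] L [ 0.5966 -0.1108  0.053 ] R [ 0.5966 -0.1679  0.053 ]
circle front [ 0.6248 -0.143   0.04  ] bed front [ 0.6334 -0.143   0.04  ] bedL [ 0.599  -0.1059  0.04  ] bedR [ 0.5991 -0.1807  0.04  ]
```

>>> {"method": "drive_tool", "body": {
  "rows": [
    [[0,0,0],[0.4,-0.37,0],5.7],
    [[0,0,0],[0,0,-0.3],5.7],
    [[0,0,0],[0,0,-0.15],5.7],
    [[0,0,0],[0,0,0],5.7],
    [[0,0,0],[0,0,0],5.7]
  ]
}}

```text
clock: 11.75
position: [0.5963, -0.1422, 0.0129]
ee_rot: [0.0, 1.0, -0.0, 0.0]
contact_force: [-1.3, -0.9, 6.2]
width: 0.0581
gripper_force: 32.9
```

>>> {"method": "drive_tool", "body": {
  "rows": [
    [[0,0,0],[0,0,0.05],6.1],
    [[0,0,0],[0,0,0],6.6],
    [[0,0,0],[0,0,0],7.6],
    [[0,0,0],[0,0,0],7.6],
    [[0,0,0],[0,0,3.0],7.6],
    [[0,0,0],[0,0,5.0],7.6],
    [[0,0,0],[-4.5,0,4.0],8.5],
    [[0,0,0],[0,0,0],8.5]
  ]
}}

```text
clock: 12.75
position: [0.5506, -0.1423, 0.1363]
ee_rot: [0.001, 1.0, -0.0, 0.002]
contact_force: [1.0, -0.3, 0.1]
width: 0.0845
gripper_force: 0.0
```

```bash
cat >> h.py <<'E'
def ell(im,c,lo,hi,z,roi,code=cv2.COLOR_RGB2HSV):
    x0,y0,x1,y1=roi; h=cv2.cvtColor(im[y0:y1,x0:x1],code); m=cv2.inRange(h,lo,hi)
    m=cv2.morphologyEx(m,cv2.MORPH_OPEN,np.ones((3,3)));m=cv2.morphologyEx(m,cv2.MORPH_CLOSE,np.ones((9,9)))
    k=max(cv2.findContours(m,0,1)[0],key=cv2.contourArea); e=cv2.fitEllipse(cv2.convexHull(k))
    u,v=e[0][0]+x0,e[0][1]+y0
    return (round(u,1),round(v,1)),np.round(e[1],1),px2w(c,u,v,z).round(4)
E
python3 - <<'E'
from h import *
s=manip.get_state();print(s['position'])
im,c=save('wrist','w7.png'); print(w2px(c,np.array([.595,-.143,.048])))
u,v=w2px(c,np.array([.595,-.143,.048])).astype(int)
print(cv2.cvtColor(im,cv2.COLOR_RGB2HSV)[v-40:v+41:8,u],cv2.cvtColor(im,cv2.COLOR_RGB2HSV)[v,u-70:u+71:10])
E
```

```text
[ 0.55057364 -0.14225208  0.13631488]
[265.29360635 135.28626682]
[[ 19  23 157]
 [ 19  89 166]
 [ 19  88 159]
 [ 19  89 172]
 [ 19  89 174]
 [ 19  88 173]
 [ 19  89 178]
 [ 19  87 167]
 [ 19  88 173]
 [ 19  90 170]
 [ 21  21 171]] [[ 45   3 174]
 [ 45   3 175]
 [ 84  11 112]
 [ 20  22 174]
 [ 19  88 171]
 [ 19  88 168]
 [ 19  87 178]
 [ 19  88 173]
 [ 19  88 174]
 [ 19  88 171]
 [ 19  87 161]
 [ 21  27 123]
 [ 78  11 112]
 [ 80  14 112]
 [ 90   9 109]]
```

```bash
python3 - <<'E'
from h import *
im=cv2.imread('pics/w7.png')[:,:,::-1].copy(); c=dict(np.load('pics/w7.png.npz'))
r=(195,70,340,200)
print('backing',ell(im,c,(15,60,60),(25,140,255),.048,r))
h=cv2.cvtColor(im,cv2.COLOR_RGB2HSV)
print('bed+disc',ell(im,c,(12,15,40),(26,140,255),.04,r))
E
```

```text
backing ((267.0, 193.1), array([145.6, 184.8]), array([ 0.5436, -0.1445,  0.048 ]))Traceback (most recent call last):
  File "<stdin>", line 6, in <module>
  File "h.py", line 15, in ell
    k=max(cv2.findContours(m,0,1)[0],key=cv2.contourArea); e=cv2.fitEllipse(cv2.convexHull(k))
                                                             ~~~~~~~~~~~~~~^^^^^^^^^^^^^^^^^^^
cv2.error: OpenCV(4.12.0) /io/opencv/modules/imgproc/src/shapedescr.cpp:361: error: (-201:Incorrect size of input array) There should be at least 5 points to fit the ellipse in function 'fitEllipseNoDirect'
```

```bash
python3 - <<'E'
from h import *
im=cv2.imread('pics/w7.png')[:,:,::-1].copy(); c=dict(np.load('pics/w7.png.npz'))
S=cv2.cvtColor(im,cv2.COLOR_RGB2HSV).astype(int)
print('row135',[(u,tuple(S[135,u,1:])) for u in list(range(206,236,2))+list(range(296,330,2))])
print('col266',[(v,tuple(S[v,266,1:])) for v in list(range(72,102,2))+list(range(168,210,2))])
E
```

```text
row135 [(206, (np.int64(4), np.int64(175))), (208, (np.int64(5), np.int64(162))), (210, (np.int64(9), np.int64(113))), (212, (np.int64(11), np.int64(113))), (214, (np.int64(11), np.int64(113))), (216, (np.int64(9), np.int64(112))), (218, (np.int64(11), np.int64(113))), (220, (np.int64(11), np.int64(111))), (222, (np.int64(22), np.int64(172))), (224, (np.int64(22), np.int64(174))), (226, (np.int64(22), np.int64(175))), (228, (np.int64(22), np.int64(184))), (230, (np.int64(48), np.int64(174))), (232, (np.int64(88), np.int64(173))), (234, (np.int64(88), np.int64(171))), (296, (np.int64(86), np.int64(163))), (298, (np.int64(88), np.int64(168))), (300, (np.int64(71), np.int64(147))), (302, (np.int64(23), np.int64(132))), (304, (np.int64(24), np.int64(128))), (306, (np.int64(23), np.int64(168))), (308, (np.int64(24), np.int64(173))), (310, (np.int64(9), np.int64(81))), (312, (np.int64(9), np.int64(82))), (314, (np.int64(9), np.int64(112))), (316, (np.int64(11), np.int64(112))), (318, (np.int64(9), np.int64(111))), (320, (np.int64(11), np.int64(112))), (322, (np.int64(14), np.int64(113))), 
[... 799 characters left out ...]
 (174, (np.int64(25), np.int64(174))), (176, (np.int64(52), np.int64(167))), (178, (np.int64(107), np.int64(162))), (180, (np.int64(107), np.int64(162))), (182, (np.int64(106), np.int64(152))), (184, (np.int64(107), np.int64(157))), (186, (np.int64(107), np.int64(164))), (188, (np.int64(108), np.int64(166))), (190, (np.int64(108), np.int64(163))), (192, (np.int64(107), np.int64(162))), (194, (np.int64(108), np.int64(158))), (196, (np.int64(107), np.int64(162))), (198, (np.int64(107), np.int64(164))), (200, (np.int64(107), np.int64(165))), (202, (np.int64(108), np.int64(166))), (204, (np.int64(108), np.int64(156))), (206, (np.int64(108), np.int64(158))), (208, (np.int64(106), np.int64(161)))]
```

```bash
python3 - <<'E'
from h import *
c=dict(np.load('pics/w7.png.npz'))
P=lambda u,v,z:px2w(c,u,v,z)
print('bed',((P(266,88,.04)+P(266,176,.04))/2)[0],((P(221,135,.04)+P(309.5,135,.04))/2)[1], P(266,88,.04)[0]-P(266,176,.04)[0], P(221,135,.04)[1]-P(309.5,135,.04)[1])
print('disc',((P(266,98.8,.048)+P(266,169,.048))/2)[0],((P(230,135,.048)+P(300.7,135,.048))/2)[1],P(266,98.8,.048)[0]-P(266,169,.048)[0],P(230,135,.048)[1]-P(300.7,135,.048)[1])
E
```

```text
bed 0.5950452878944443 -0.14297936900808675 0.07557380397450097 0.0767487332197313
disc 0.5951225598639777 -0.1430543841117174 0.05863547288574211 0.05944705071498596
```

Backing centred within 1 mm. Now to the roundel.

>>> {"method": "drive_tool", "body": {
  "rows": [
    [[0,0,0],[-5.5,1.5,1.0],8.5],
    [[0,0,0],[-4.0,4.5,0],8.5],
    [[0,0,0],[-2.0,5.8,0],8.5],
    [[0,0,0],[0,6.2,0],8.5],
    [[0,0,0],[0,6.2,0],8.5],
    [[0,0,0],[0,6.2,0],8.5],
    [[0,0,0],[0,6.2,0],8.5],
    [[0,0,0],[-1.5,6.2,-2.0],8.5]
  ]
}}

```text
clock: 13.8
position: [0.424, 0.2855, 0.1236]
ee_rot: [-0.001, 1.0, 0.0, 0.002]
contact_force: [1.0, -0.5, -0.1]
width: 0.0852
gripper_force: 0.0
```

>>> {"method": "drive_tool", "body": {
  "rows": [
    [[0,0,0],[0,0.4,-2.0],8.5],
    [[0,0,0],[0,0,0],8.5],
    [[0,0,0],[0,0,0],8.5]
  ]
}}

```text
clock: 14.18
position: [0.4225, 0.2858, 0.1038]
ee_rot: [0.0, 1.0, -0.0, -0.0]
contact_force: [1.2, -0.5, -0.3]
width: 0.0853
gripper_force: 0.0
```

```bash
python3 - <<'E'
from h import *
s=manip.get_state();print(s['position'],s['ee_rot'],s['qpos'].round(2))
im,c=save('wrist','w8.png'); u,v=w2px(c,np.array([.445,.29,.008])).astype(int);print(u,v)
x,y,w,hh=u-60,max(v-60,0),120,120
h=cv2.cvtColor(im,cv2.COLOR_RGB2HSV); print(h[v,u],h[v,u-60:u+61:6].tolist())
for z in(.008,): print(ell(im,c,(105,80,30),(135,255,255),z,(x,y,u+60,v+60)))
E
```

```text
[0.42246877 0.28575837 0.10380538] [ 2.66464686e-04  9.99999864e-01 -3.74302097e-04 -2.45093639e-04] [ 0.46  0.26  1.8  -0.    1.08  2.03]
259 158
[120 154 139] [[15, 108, 163], [16, 106, 175], [16, 106, 175], [15, 106, 175], [15, 108, 175], [129, 80, 121], [120, 166, 140], [120, 155, 138], [120, 153, 138], [120, 152, 139], [120, 154, 139], [120, 153, 140], [120, 152, 139], [11, 73, 165], [120, 154, 142], [15, 102, 135], [15, 109, 188], [15, 109, 188], [15, 109, 188], [15, 109, 187], [15, 109, 188]]
((np.float64(256.7), np.float64(158.8)), array([54.2, 55.2]), array([0.4447, 0.2928, 0.008 ]))
```

>>> {"method": "drive_tool", "body": {
  "rows": [
    [[0,0,0],[2.2,0.65,-5.0],7.5],
    [[0,0,0],[0,0,-5.0],7.5],
    [[0,0,0],[0,0,-2.0],7.0],
    [[0,0,0],[0,0,-0.9],6.5],
    [[0,0,0],[0,0,0],6.0],
    [[0,0,0],[0,0,0],4.7],
    [[0,0,0],[0,0,0],4.7],
    [[0,0,0],[0,0,0],4.7]
  ],
  "force": 30
}}

```text
clock: 15.22
position: [0.4453, 0.2928, -0.0233]
ee_rot: [-0.0, 1.0, 0.0, 0.002]
contact_force: [0.6, -2.1, 5.9]
width: 0.0477
gripper_force: 30.9
```

Gripped, but the tips are touching the desk. I'll regrip 2 mm higher so they will not press on the backing later.

>>> {"method": "drive_tool", "body": {
  "rows": [
    [[0,0,0],[0,0,0],5.6],
    [[0,0,0],[0,0,0.35],5.6],
    [[0,0,0],[0,0,0],4.7],
    [[0,0,0],[0,0,0],4.7],
    [[0,0,0],[0,0,0],4.7],
    [[0,0,0],[0,0,0],4.7]
  ]
}}

```text
clock: 15.98
position: [0.4442, 0.2928, -0.0205]
ee_rot: [-0.0, 1.0, -0.0, 0.0]
contact_force: [-1.2, -0.5, 6.1]
width: 0.0473
gripper_force: 22.1
```

>>> {"method": "drive_tool", "body": {
  "rows": [
    [[0,0,0],[0,0,0],4.7],
    [[0,0,0],[0,0,1.0],4.7],
    [[0,0,0],[0,0,5.0],4.7],
    [[0,0,0],[0,0,5.0],4.7],
    [[0,0,0],[0,0,4.0],4.7],
    [[0,0,0],[0,0,0],4.7]
  ]
}}

```text
clock: 16.73
position: [0.4464, 0.2938, 0.1325]
ee_rot: [-0.002, 1.0, -0.0, 0.004]
contact_force: [-0.8, 0.6, -0.7]
width: 0.0475
gripper_force: 21.1
```

```bash
python3 - <<'E'
from h import *
s=manip.get_state();tcp=s['position'];print(tcp)
im,c=save('wrist','w9.png')
h=cv2.cvtColor(im,cv2.COLOR_RGB2HSV); m=cv2.inRange(h,(110,90,30),(130,255,255))[:300]
ks=[k for k in cv2.findContours(m,0,1)[0] if cv2.contourArea(k)>800]
for k in ks: print(cv2.boundingRect(k),cv2.contourArea(k),[np.round(q,1) for q in cv2.fitEllipse(cv2.convexHull(k))])
for z in (.028,.031,.034): print(z,w2px(c,tcp+[0,0,z]), [w2px(c,tcp+[d,0,z])[1].round(1) for d in(.025,-.025)],[w2px(c,tcp+[0,d,z])[0].round(1) for d in(.025,-.025)])
E
```

```text
[0.44638252 0.29377751 0.13245723]
(220, 206, 92, 87) 6297.5 [array([265.6, 249.5]), array([88. , 93.3]), np.float64(88.4)]
0.028 [263.75075774 252.56403459] [np.float64(207.6), np.float64(293.4)] [np.float64(215.6), np.float64(312.0)]
0.031 [263.69281797 255.55251095] [np.float64(209.9), np.float64(297.0)] [np.float64(214.6), np.float64(312.8)]
0.034 [263.63267936 258.6544005 ] [np.float64(212.2), np.float64(300.7)] [np.float64(213.6), np.float64(313.7)]
```

>>> {"method": "drive_tool", "body": {
  "rows": [
    [[0,0,0],[0,-6.0,0],4.7],
    [[0,0,0],[0,-6.0,0],4.7],
    [[0,0,0],[0,-6.0,0],4.7],
    [[0,0,0],[0,-6.0,0],4.7],
    [[0,0,0],[0,-6.0,0],4.7],
    [[0,0,0],[0,-6.0,0],4.7],
    [[0,0,0],[4.0,-4.0,0],4.7],
    [[0,0,0],[4.5,-3.5,0],4.7]
  ]
}}

```text
clock: 17.77
position: [0.5281, -0.144, 0.1269]
ee_rot: [-0.001, 1.0, -0.001, -0.002]
contact_force: [1.0, 0.2, -0.9]
width: 0.0474
gripper_force: 21.1
```

>>> {"method": "drive_tool", "body": {
  "rows": [
    [[0,0,0],[4.5,0,0],4.7],
    [[0,0,0],[1.5,0,-3.0],4.7],
    [[0,0,0],[0,0,-3.5],4.7],
    [[0,0,0],[0,0,-1.5],4.7],
    [[0,0,0],[0,0,0],4.7],
    [[0,0,0],[0,0,0],4.7]
  ]
}}

```text
clock: 18.52
position: [0.5897, -0.1427, 0.0496]
ee_rot: [0.0, 1.0, -0.0, 0.001]
contact_force: [-0.3, -0.5, -0.6]
width: 0.0474
gripper_force: 21.1
```

```bash
python3 - <<'E'
from h import *
s=manip.get_state();tcp=s['position'];print(tcp,s['width'],s['gripper_force'])
im,c=save('wrist','wa.png')
h=cv2.cvtColor(im,cv2.COLOR_RGB2HSV); m=cv2.inRange(h,(110,90,30),(130,255,255))[:300]
ks=[k for k in cv2.findContours(m,0,1)[0] if cv2.contourArea(k)>800]
for k in ks: print(cv2.boundingRect(k),cv2.contourArea(k),[np.round(q,1) for q in cv2.fitEllipse(cv2.convexHull(k))])
print('pred backing front/centre',w2px(c,np.array([.625,-.143,.048])),w2px(c,np.array([.595,-.143,.048])))
g=cv2.resize(im[130:322,136:392],(768,576),interpolation=cv2.INTER_CUBIC); cv2.imwrite('pics/wac.png',g[:,:,::-1])
print([(v,*h[v,266].tolist()) for v in range(150,215,2)])
E
```

```text
[ 0.58966765 -0.14273395  0.04960621] 0.047368090042543005 21.095582842826843
(220, 206, 93, 87) 6303.0 [array([265.8, 249.3]), array([87.7, 93.6]), np.float64(87.4)]
pred backing front/centre [264.64888626 172.18101853] [264.6565128  220.00781725]
[(150, 16, 31, 124), (152, 20, 13, 115), (154, 21, 26, 127), (156, 19, 27, 153), (158, 19, 22, 193), (160, 19, 23, 188), (162, 19, 23, 188), (164, 19, 23, 188), (166, 21, 26, 188), (168, 21, 20, 176), (170, 18, 61, 118), (172, 18, 81, 123), (174, 19, 87, 190), (176, 19, 87, 182), (178, 19, 85, 177), (180, 19, 84, 177), (182, 19, 86, 178), (184, 19, 87, 179), (186, 19, 85, 176), (188, 19, 86, 174), (190, 19, 84, 169), (192, 19, 86, 171), (194, 19, 85, 174), (196, 19, 85, 178), (198, 19, 85, 181), (200, 19, 85, 183), (202, 18, 86, 184), (204, 19, 90, 193), (206, 120, 123, 95), (208, 121, 109, 94), (210, 120, 139, 121), (212, 118, 158, 155), (214, 118, 162, 153)]
```

```bash
python3 - <<'E'
from h import *
c=dict(np.load('pics/wa.png.npz'))
for o in(.018,.0205,.023):
  b=.0496+o; print(o,px2w(c,266,206,b)[0]-.025,px2w(c,266,210,b+.008)[0]-.025,px2w(c,266,292.5,b+.008)[0]+.025,px2w(c,266,250,b+.008)[1])
print('backing front',px2w(c,266,173,.048)[0]-.03,px2w(c,266,170,.04)[0]-.03)
E
```

```text
0.018 0.5867942625508705 0.5877789229910245 0.5887772407460737 -0.14377856963971708
0.0205 0.5877740470513723 0.5887969980261785 0.5906677499967669 -0.14377297674366735
0.023 0.588753831551874 0.5898150730613325 0.5925582592474601 -0.14376738384761759
backing front 0.5945124113410408 0.5942175032578191
```

>>> {"method": "drive_tool", "body": {
  "rows": [
    [[0,0,0],[0.6,0.05,-0.8],4.7],
    [[0,0,0],[0,0,-0.8],4.7],
    [[0,0,0],[0,0,-0.3],4.7],
    [[0,0,0],[0,0,-0.15],4.7],
    [[0,0,0],[0,0,0],4.7]
  ]
}}

```text
clock: 19.2
position: [0.595, -0.142, 0.0281]
ee_rot: [0.0, 1.0, -0.0, -0.0]
contact_force: [0.3, 0.2, -0.3]
width: 0.0478
gripper_force: 21.1
```

>>> {"method": "drive_tool", "body": {
  "rows": [
    [[0,0,0],[0,0,-0.1],4.7],
    [[0,0,0],[0,0,-0.1],4.7],
    [[0,0,0],[0,0,0],4.7]
  ]
}}

```text
clock: 19.58
position: [0.5953, -0.1421, 0.0275]
ee_rot: [0.0, 1.0, -0.0, 0.001]
contact_force: [-1.7, 0.8, 6.2]
width: 0.0474
gripper_force: 22.7
```

Seated. Release and retreat.

>>> {"method": "drive_tool", "body": {
  "rows": [
    [[0,0,0],[0,0,0.05],5.1],
    [[0,0,0],[0,0,0],5.6],
    [[0,0,0],[0,0,0],6.6],
    [[0,0,0],[0,0,0],7.0],
    [[0,0,0],[0,0,3.0],7.0],
    [[0,0,0],[0,0,5.0],7.6],
    [[0,0,0],[-4.5,0,3.0],8.5],
    [[0,0,0],[0,0,0],8.5]
  ]
}}

```text
clock: 20.58
position: [0.549, -0.1421, 0.1393]
ee_rot: [0.001, 1.0, -0.0, 0.001]
contact_force: [0.1, 0.0, 0.2]
width: 0.0848
gripper_force: 0.0
```

```bash
python3 - <<'E'
from h import *
s=manip.get_state();tcp=s['position'];print(tcp)
im,c=save('wrist','wb.png')
h=cv2.cvtColor(im,cv2.COLOR_RGB2HSV)
q=w2px(c,np.array([.595,-.143,.056])); print(q); u,v=q.round().astype(int)
print(ell(im,c,(110,90,30),(130,255,255),.056,(u-60,v-60,u+60,v+60)))
print('row',[(x,*h[v,x,1:].tolist()) for x in list(range(u-50,u-24,2))+list(range(u+24,u+50,2))])
print('col',[(x,*h[x,u,1:].tolist()) for x in list(range(v-56,v-20,2))+list(range(v+20,v+46,2))])
E
```

```text
[ 0.54898544 -0.14212737  0.13932831]
[265.53666119 134.06487147]
((np.float64(265.5), np.float64(133.1)), array([59.1, 59.3]), array([ 0.5958, -0.1429,  0.056 ]))
row [(216, 11, 116), (218, 9, 114), (220, 13, 115), (222, 6, 134), (224, 21, 180), (226, 23, 179), (228, 22, 186), (230, 16, 189), (232, 85, 176), (234, 87, 181), (236, 120, 130), (238, 162, 132), (240, 162, 131), (290, 167, 131), (292, 163, 130), (294, 169, 134), (296, 66, 112), (298, 78, 118), (300, 65, 122), (302, 19, 133), (304, 18, 126), (306, 19, 124), (308, 13, 114), (310, 9, 84), (312, 12, 83), (314, 11, 114)]
col [(78, 107, 153), (80, 107, 153), (82, 107, 158), (84, 108, 156), (86, 47, 173), (88, 21, 183), (90, 21, 168), (92, 23, 163), (94, 22, 163), (96, 56, 137), (98, 88, 160), (100, 86, 154), (102, 90, 158), (104, 134, 124), (106, 165, 133), (108, 165, 133), (110, 175, 134), (112, 95, 175), (154, 47, 142), (156, 56, 149), (158, 164, 132), (160, 156, 131), (162, 159, 130), (164, 81, 166), (166, 67, 172), (168, 20, 175), (170, 22, 174), (172, 20, 178), (174, 84, 161), (176, 105, 167), (178, 105, 163)]
```

Both discs are centred within 1 mm. Now the grip post at about (0.593, -0.288).

>>> {"method": "drive_tool", "body": {
  "rows": [
    [[0,0,0],[1.4,-5.0,0],8.5],
    [[0,0,0],[1.5,-5.0,0],8.5],
    [[0,0,0],[1.5,-4.6,0],8.5],
    [[0,0,0],[0,0,-3.0],7.0],
    [[0,0,0],[0,0,0],7.0],
    [[0,0,0],[0,0,0],7.0]
  ]
}}

```text
clock: 21.38
position: [0.5943, -0.2875, 0.1062]
ee_rot: [-0.0, 1.0, 0.0, -0.0]
contact_force: [0.5, -0.6, 0.1]
width: 0.0699
gripper_force: 0.0
```

```bash
python3 - <<'E'
from h import *
s=manip.get_state();tcp=s['position'];print(tcp)
im,c=save('wrist','wc.png')
q=w2px(c,np.array([.593,-.288,.08])); print('post top',q,'foot',w2px(c,np.array([.593,-.288,.035])),'r12',301.5*.012/(-(c['view'][2,:3]@[.593,-.288,.08]+c['view'][2,3])))
cv2.imwrite('pics/wcv.png',cv2.resize(im,(768,576))[:,:,::-1])
E
```

```text
[ 0.59431966 -0.28751333  0.10618916]
post top [265.1248864  214.21521014] foot [265.25805875 192.95543312] r12 17.361577626096036
```

View pics/wcv.png

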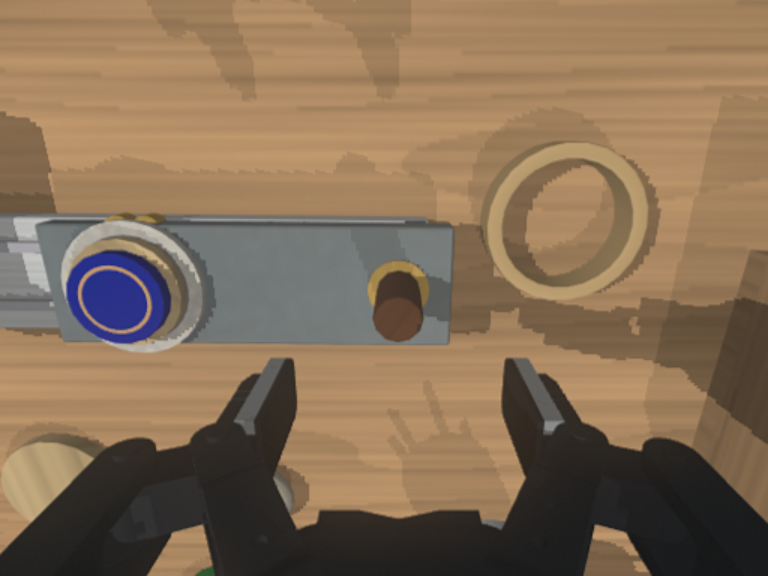

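Post top centre is at (398,319)/1.5, matching the prediction (265,214), and the stack is intact. Going down to grip it.

>>> {"method": "drive_tool", "body": {
  "rows": [
    [[0,0,0],[-0.05,0,-3.0],7.0],
    [[0,0,0],[0,0,-3.0],6.5],
    [[0,0,0],[0,0,-1.6],6.0],
    [[0,0,0],[0,0,0],4.5],
    [[0,0,0],[0,0,0],3.0],
    [[0,0,0],[0,0,0],2.0],
    [[0,0,0],[0,0,0],2.0],
    [[0,0,0],[0,0,0],2.0]
  ],
  "force": 60
}}

```text
clock: 22.42
position: [0.5946, -0.2884, 0.0324]
ee_rot: [0.001, 1.0, -0.0, 0.001]
contact_force: [0.3, 0.4, 6.6]
width: 0.0216
gripper_force: 58.9
```

>>> {"method": "drive_tool", "body": {
  "rows": [
    [[0,0,0],[0,0.3,0],2.0],
    [[0,0,0],[0.01,0.7,0],2.0],
    [[0,0,0],[0.01,1.1,0],2.0],
    [[0,0,0],[0.015,1.3,0],2.0],
    [[0,0,0],[0.015,1.3,0],2.0],
    [[0,0,0],[0.015,1.0,0],2.0],
    [[0,0,0],[0.01,0.6,0],2.0],
    [[0,0,0],[0.005,0.3,0],2.0]
  ]
}}

```text
clock: 23.42
position: [0.5953, -0.2228, 0.0324]
ee_rot: [0.001, 1.0, 0.0, 0.001]
contact_force: [-0.0, -1.3, 6.9]
width: 0.0222
gripper_force: 59.0
```

>>> {"method": "drive_tool", "body": {
  "rows": [
    [[0,0,0],[0,0.4,0],2.0],
    [[0,0,0],[0.01,0.8,0],2.0],
    [[0,0,0],[0.01,1.0,0],2.0],
    [[0,0,0],[0.01,1.0,0],2.0],
    [[0,0,0],[0.01,0.8,0],2.0],
    [[0,0,0],[0.01,0.5,0],2.0],
    [[0,0,0],[0.0,0.2,0],2.0],
    [[0,0,0],[0,0,0],2.0]
  ]
}}

```text
clock: 24.42
position: [0.5957, -0.1755, 0.0324]
ee_rot: [0.001, 1.0, 0.0, 0.001]
contact_force: [-1.7, 0.6, 6.8]
width: 0.022
gripper_force: 59.1
```

>>> {"method": "drive_tool", "body": {
  "rows": [
    [[0,0,0],[0,0.2,0],2.0],
    [[0,0,0],[0,0.2,0],2.0],
    [[0,0,0],[0.01,0.2,0],2.0],
    [[0,0,0],[0,0.2,0],2.0],
    [[0,0,0],[0,0.2,0],2.0]
  ]
}}

```text
clock: 25.05
position: [0.5958, -0.1661, 0.0324]
ee_rot: [0.001, 1.0, -0.0, 0.001]
contact_force: [-0.8, -0.8, 6.1]
width: 0.022
gripper_force: 59.1
```

>>> {"method": "drive_tool", "body": {
  "rows": [
    [[0,0,0],[0,0.2,0],2.0],
    [[0,0,0],[0,0.2,0],2.0],
    [[0,0,0],[0.01,0.2,0],2.0],
    [[0,0,0],[0,0.2,0],2.0],
    [[0,0,0],[0,0.2,0],2.0]
  ]
}}

```text
clock: 25.68
position: [0.5959, -0.156, 0.0324]
ee_rot: [0.001, 1.0, -0.0, 0.001]
contact_force: [-1.2, -2.0, 7.0]
width: 0.0216
gripper_force: 59.1
```

>>> {"method": "drive_tool", "body": {
  "rows": [
    [[0,0,0],[0,0.2,0],2.0],
    [[0,0,0],[0,0.2,0],2.0],
    [[0,0,0],[0.01,0.2,0],2.0],
    [[0,0,0],[0,0.2,0],2.0]
  ]
}}

```text
clock: 26.18
position: [0.596, -0.148, 0.0324]
ee_rot: [0.001, 1.0, -0.0, 0.001]
contact_force: [-1.8, -1.7, 6.0]
width: 0.022
gripper_force: 59.1
```

>>> {"method": "drive_tool", "body": {
  "rows": [
    [[0,0,0],[0,0.2,0],2.0],
    [[0,0,0],[0,0.2,0],2.0],
    [[0,0,0],[0.01,0.2,0],2.0],
    [[0,0,0],[0,0.2,0],2.0]
  ]
}}

```text
clock: 26.68
position: [0.596, -0.14, 0.0324]
ee_rot: [0.001, 1.0, 0.0, 0.001]
contact_force: [-1.2, -1.0, 7.5]
width: 0.022
gripper_force: 59.1
```

>>> {"method": "drive_tool", "body": {
  "rows": [
    [[0,0,0],[0,0.2,0],2.0],
    [[0,0,0],[0,0.2,0],2.0],
    [[0,0,0],[0.01,0.2,0],2.0],
    [[0,0,0],[0,0.2,0],2.0]
  ]
}}

```text
clock: 27.18
position: [0.5961, -0.132, 0.0324]
ee_rot: [0.001, 1.0, 0.0, 0.001]
contact_force: [-1.0, -1.6, 7.1]
width: 0.0221
gripper_force: 59.1
```

>>> {"method": "drive_tool", "body": {
  "rows": [
    [[0,0,0],[0,0.2,0],2.0],
    [[0,0,0],[0,0.2,0],2.0],
    [[0,0,0],[0.01,0.2,0],2.0]
  ]
}}

```text
clock: 27.55
position: [0.5962, -0.126, 0.0324]
ee_rot: [0.001, 1.0, 0.0, 0.001]
contact_force: [-1.8, -0.7, 6.9]
width: 0.0217
gripper_force: 59.1
```

>>> {"method": "drive_tool", "body": {
  "rows": [
    [[0,0,0],[0,0.2,0],2.0],
    [[0,0,0],[0,0.2,0],2.0],
    [[0,0,0],[0.01,0.2,0],2.0]
  ]
}}

```text
clock: 27.92
position: [0.5962, -0.1199, 0.0324]
ee_rot: [0.001, 1.0, 0.0, 0.001]
contact_force: [-1.5, -1.0, 7.1]
width: 0.0217
gripper_force: 59.1
```

>>> {"method": "drive_tool", "body": {
  "rows": [
    [[0,0,0],[0,0.2,0],2.0],
    [[0,0,0],[0,0.2,0],2.0]
  ]
}}

```text
clock: 28.18
position: [0.5963, -0.116, 0.0324]
ee_rot: [0.001, 1.0, 0.0, 0.001]
contact_force: [-2.3, -1.7, 7.7]
width: 0.0222
gripper_force: 59.1
```

>>> {"method": "drive_tool", "body": {
  "rows": [
    [[0,0,0],[0,0.2,0],2.0],
    [[0,0,0],[0,0.2,0],2.0]
  ]
}}

```text
clock: 28.42
position: [0.5963, -0.112, 0.0324]
ee_rot: [0.001, 1.0, 0.0, 0.001]
contact_force: [-1.3, -2.6, 7.3]
width: 0.022
gripper_force: 59.1
```

>>> {"method": "drive_tool", "body": {
  "rows": [
    [[0,0,0],[0,0.15,0],2.0],
    [[0,0,0],[0,0.15,0],2.0]
  ]
}}

```text
clock: 28.68
position: [0.5963, -0.1113, 0.0324]
ee_rot: [0.003, 1.0, 0.001, 0.001]
contact_force: [-2.4, -8.5, 7.1]
width: 0.0218
gripper_force: 59.2
```

Bump met at y≈-0.112, so home should be near -0.097. Easing over it.

>>> {"method": "drive_tool", "body": {
  "rows": [
    [[0,0,0],[0,0.15,0],2.0],
    [[0,0,0],[0,0.15,0],2.0]
  ]
}}

```text
clock: 28.92
position: [0.5964, -0.1107, 0.0324]
ee_rot: [0.005, 1.0, 0.001, 0.001]
contact_force: [-3.7, -16.2, 5.2]
width: 0.0221
gripper_force: 59.3
```

>>> {"method": "drive_tool", "body": {
  "rows": [
    [[0,0,0],[0,0.15,0],2.0],
    [[0,0,0],[0,0.1,0],2.0]
  ]
}}

```text
clock: 29.18
position: [0.5964, -0.1074, 0.0324]
ee_rot: [0.004, 1.0, 0.001, 0.001]
contact_force: [-1.4, -9.6, 5.1]
width: 0.0222
gripper_force: 59.2
```

>>> {"method": "drive_tool", "body": {
  "rows": [
    [[0,0,0],[0,0.1,0],2.0],
    [[0,0,0],[0,0.1,0],2.0],
    [[0,0,0],[0,0,0],2.0]
  ]
}}

```text
clock: 29.55
position: [0.5964, -0.1028, 0.0324]
ee_rot: [0.002, 1.0, 0.0, 0.001]
contact_force: [-1.5, -3.7, 6.4]
width: 0.022
gripper_force: 59.2
```

>>> {"method": "drive_tool", "body": {
  "rows": [
    [[0,0,0],[0,0.1,0],2.0],
    [[0,0,0],[0,0.1,0],2.0],
    [[0,0,0],[0,0,0],2.0]
  ]
}}

```text
clock: 29.92
position: [0.5964, -0.0996, 0.0324]
ee_rot: [0.001, 1.0, -0.0, 0.001]
contact_force: [-1.9, -0.9, 7.0]
width: 0.0221
gripper_force: 59.3
```

>>> {"method": "drive_tool", "body": {
  "rows": [
    [[0,0,0],[0,0.1,0],2.0],
    [[0,0,0],[0,0.1,0],2.0],
    [[0,0,0],[0,0,0],2.0]
  ]
}}

```text
clock: 30.3
position: [0.5965, -0.0972, 0.0324]
ee_rot: [0.001, 1.0, 0.0, 0.001]
contact_force: [-0.3, -0.7, 6.2]
width: 0.0217
gripper_force: 59.3
```

>>> {"method": "drive_tool", "body": {
  "rows": [
    [[0,0,0],[0,0.1,0],2.0],
    [[0,0,0],[0,0,0],2.0],
    [[0,0,0],[0,0,0],2.0]
  ]
}}

```text
clock: 30.68
position: [0.5965, -0.0965, 0.0324]
ee_rot: [0.001, 1.0, 0.0, 0.001]
contact_force: [-2.1, -1.5, 6.1]
width: 0.0221
gripper_force: 59.3
```

>>> {"method": "drive_tool", "body": {
  "rows": [
    [[0,0,0],[0,0.1,0],2.0],
    [[0,0,0],[0,0,0],2.0],
    [[0,0,0],[0,0,0],2.0]
  ]
}}

```text
clock: 31.05
position: [0.5965, -0.0962, 0.0324]
ee_rot: [0.002, 1.0, 0.0, 0.001]
contact_force: [-0.7, -2.2, 7.4]
width: 0.0223
gripper_force: 59.3
```

The wall rises again at -0.0965, so it is home. I'll relax 1 mm, check the stack and hand in.

>>> {"method": "drive_tool", "body": {
  "rows": [
    [[0,0,0],[0,-0.1,0],2.0],
    [[0,0,0],[0,0,0],2.0],
    [[0,0,0],[0,0,0],2.0],
    [[0,0,0],[0,0,0],2.0]
  ]
}}

```text
clock: 31.55
position: [0.5965, -0.0963, 0.0324]
ee_rot: [0.001, 1.0, -0.0, 0.001]
contact_force: [-0.9, -0.7, 7.1]
width: 0.0221
gripper_force: 59.3
```

```bash
python3 - <<'E'
from h import *
s=manip.get_state();print(s['position'],s['contact_force'],s['gripper_force'],s['qd'].round(4))
im,c=save('wrist','wd.png')
b=np.array([.5968,.0485,.056]); u,v=w2px(c,b).astype(int); print(u,v)
h=cv2.cvtColor(im,cv2.COLOR_RGB2HSV)
try: print(ell(im,c,(112,110,60),(128,255,255),.056,(max(u-50,0),max(v-50,0),u+50,v+50)))
except Exception as e: print('no')
try: print(ell(im,c,(15,60,60),(24,130,255),.048,(max(u-50,0),max(v-50,0),u+50,v+50)))
except Exception as e: print('no')
E
```

```text
[ 0.59648663 -0.09631368  0.0323747 ] [-0.85335418 -0.65907695  7.08464993] 59.32047128677368 [ 0.0008 -0.0002 -0.0008 -0.0002 -0.0006  0.0008]
-8 248
((17.4, np.float64(242.1)), array([56.4, 90.5]), array([0.6003, 0.0339, 0.056 ]))
((79.2, np.float64(276.8)), array([ 25.6, 165.3]), array([0.5736, 0.011 , 0.048 ]))
```

```bash
python3 -c "
from rig import job
print(job.sign_off())"
```

```text
the job is handed in; nothing more can be done
None
```

I laid the backing and then the roundel on the bed, each within about 1 mm of centre when I measured them. I then slid the sled to the notch, felt the second rise there, and handed the job in at about 32 s still holding the grip; at that point the stack was only partly in camera view, so I did not re-measure it after the slide.

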